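# Check that a vial crimper's hand lever stops short of its bar

### The arm

A 6-joint arm with a two-finger parallel gripper is mounted at the origin on a cart in front of the work surface, level with it; the furniture and walls round the work are solid. World frame = base frame: x ahead of the robot, y to its left, z up, the work surface at z = 0. Lengths are in mm, angles in rad, forces in N, time in s.
With the tool pointing down it reaches from about 275 to 1000 mm from the base axis. Payload 8.4 kg.
Tool frame: the origin (TCP) lies on the centre line of the jaws, within the pads' length; the fingertips stand 22 mm ahead of it and the grasp point (between the pads) lies 3 mm ahead of it; z points along the fingers, y is the direction in which the jaws open and shut (so a half turn about z gives the same grasp; the last joint's range is limited). The gripper opens to 85 mm and grips with 20 to 120 N. Pads are 22 mm wide; open, the fingers measure 114 mm over their backs; the gripper's body (76 mm by 85 mm) begins 54 mm behind the grasp point. The pads swing forward as they close: fully open they stand 13 mm farther back than shut.
Start: joints at [-1.153, 0.353, 1.633, -0, 1.155, -0.002], TCP at [254.735, -570.735, 253.281] pointing down, gripper open.
Joint ranges: [-2.63, 2.63], [-0.92, 2.1], [0.06, 2.66], [-1.3, 4.44], [0, 2.69], [-3.02, 3.02]. Speed limits (rad/s): [2.22, 2.22, 2.79, 3.14, 3.14, 3.14].

### API

Orientations are given as [roll, pitch, yaw] about the fixed x, y, z axes, in that order (R = Rz(yaw) Ry(pitch) Rx(roll)).
In Python, from rig import r gives the robot as it stands.
- The arm moves only by the tool carry_out, never from a script. Its argument "rows" is text: rows parted by semicolons, each of 5 numbers parted by spaces: the opening, from 0 (shut) to 1 (fully open), then the shift along the tool's x, y, z in units of 30 mm (1.0 is 30 mm), then the turn about the tool's z in units of 8 degrees (1.0 is 8 degrees). A call has 1 to 12 rows; each row shifts and turns the commanded pose from where the row before left it, along the tool's axes as they then stand; what a row does not reach is not made up. A row lasts 1/8 s, in which the tool goes at most 62.5 mm and 10.7 degrees, less where a joint would pass 70% of its speed; a pose out of reach is approached as far as the arm can. A call is refused whole if a number of a shift passes 1 or a number of a turn 1, either way. A call with a gripper value outside its range is refused whole. The fingers move at their own pace and stop on an object; "newtons" is the grip in N (left out, the last holds). Time passes only in rows, so rows that do not move let the fingers close. It gives the time, the measured TCP pose, the force and the opening at its end, in the units of the state.
- r.sense(): the state, without advancing time (a new reading comes with each control period).
- r.grab_frame(name): name is "side" or "top" or "wrist"; returns the picture (384x512x3 uint8, blue, green, red); there is no depth.
- r.get_calibration(name): a dict with "intrinsics" (3x3 intrinsics, pixels), "position" and "rotation" of the camera in the world. Camera axes: x right, y up, looking along -z (the intrinsics and any distortion apply to the point x, -y, -z); pixel columns grow to the right and rows downward; lengths in mm; the calibration is good to about 2 mm. A picture is of the moment at which its call begins: read the wrist's pose just before it. get_calibration takes no time and is no camera call; for the wrist camera it gives the pose at the moment of the call.
- r.sign_off(): hands the job in, once; it reports no verdict.
The state is a dict: "clock": time; "qpos": joint angles; "qvel": joint speeds; "joint_efforts": joint torques, N m; "eef_pos": TCP position; "tcp_rot": TCP orientation; "contact_force": force on the tool from outside, world axes, zero at the start; "wrist_torque": the same for the moment, N m; "opening": opening from 0.0 (shut) to 1.0 (fully open).
Only numpy, scipy, OpenCV 4.12 (cv2) and the standard library are available. Lean on these libraries where they do the work, as an engineer would, in place of code of your own. Each camera call takes 0.05 s, during which the arm holds its last target.

### The job

Two hand crimpers for vial caps lie clamped in bench holders; check the closing stop of the one with the larger head. With the outside of the fingers, without gripping anything or forcing it, push its lever in towards its fixed bar until it is up against the stop screw, let it spring fully out again on its own, then push it in to the stop a second time and finish while holding it pressed there, short of the bar, so that I can measure the gap. Leave the smaller crimper and the loose things lying about alone.

Things in the scene. Friction and masses are not known exactly. Their poses are not given: they have to be found in the camera images.
- large_crimper: Crimper to check, in its bench holder (plate 190 x 85 mm), fixed. Lies flat: bar and lever side by side 65 mm above the worktop, nothing above 86 mm. Origin: on the worktop under the holder's middle. Own +x: along the bar (16 mm wide, x -137 to +70, y +6 mm) to the head (38 mm thick barrel at x +85 mm, jaws to own +y). The lever lies on the bar's -y side and is pushed to +y.
- large_lever: Arm of its hand lever: steel strip with a grey sleeve 14 mm thick, 22 mm high, from 122 to 247 mm from the pivot. Origin: on the pivot (vertical axis at x +115, y -24, z 65 mm of large_crimper). Own -x points along the lever to its free end, own -y out of its outer face (away from the bar), z up.
- large_pad (a point): Point to push: on the outer face of the lever's sleeve, 205 mm from the pivot along the lever, 65 mm above the worktop; moves with the lever, axes as large_lever (push to own +y). A finger may push anywhere on the sleeve's outer face; nothing taller than 20 mm stands within 60 mm outside it.
- large_lever_angle (a joint): Lever angle (rad): 0 sprung fully out (0.25 rad from parallel to the bar), growing as it is pushed in, clockwise from above. The spring needs about 2.3 N at the pad to start, 6 to 7.5 N near the stop. It meets the stop screw at 0.20 to 0.26, as the screw is set; the bar would be reached at 0.305. Let go, it returns to 0.
- large_stop_setting (a joint): How far the stop screw is set towards the lever (m, 0 to 0.0065), different each time; the lever stops at about 0.26 rad at 0 and 0.20 rad at 0.0063. It does not move when pressed.
- large_stop: The domed steel head (10 mm) of that stop screw, between bar and lever, 105 mm from the pivot along the bar. Origin: at the tip of the dome, which the lever's inner face meets. Axes as large_crimper.
- small_crimper: The other crimper: the same handles and holder, but its head's barrel is only 23 mm thick. Same frame as large_crimper. To be left alone; which crimper lies left and which right changes.
- small_lever_angle (a joint): Angle of the small crimper's lever (rad), 0 fully out; stays at 0.
- vial: Small white sample vial, 16 mm wide, 30 mm high, standing near the large crimper's jaws; origin at the centre of its foot. Loose.
- timer: White bench timer with three keys, 58 x 62 x 16 mm, lying near the small crimper's bar; origin at the centre of its underside. Loose.
- marker: Felt marker, 139 mm long, 14 mm thick, lying beside the large crimper's bar, on the side away from the lever; origin at its middle, underside. Loose.
- tape_roll: Roll of tape, 70 mm wide, 19 mm high, lying right of the crimpers; origin at the centre of its underside. Loose.

How it is judged (in metres and radians):
On the way, in this order (a step that is already met when the one before it is completed fails the run):
1. the large crimper's lever is pushed in against its stop screw by the fingers (3 N or more on the screw) (contact force between large_lever and large_stop above 3 N and contact force between the fingers and large_lever above 2 N), for 0.2 s.
2. the lever is let go and has sprung fully out (within 0.02 rad) (value of joint large_lever_angle below 0.02 rad and contact force between the fingers and large_lever below 0.3 N), for 0.2 s.
At the end, for the whole second after the job is handed in: The fingers hold the large crimper's lever pressed in against its stop screw (at least 3 N on the screw, at least 2 N from the fingers, lever between 0.19 and 0.28 rad); the small crimper's lever is out (below 0.03 rad) (all of step 1 and value of joint large_lever_angle between 0.19 and 0.28 rad and value of joint small_lever_angle below 0.03 rad); the arm keeps its last pose, push and grip.
It fails at once if the lever is forced: more than 40 N between fingers and lever (contact force between the fingers and large_lever above 40 N).
It fails at once if the lever is gripped: the fingers touch it with the lever between them instead of from outside (contact force between the fingers and large_lever above 0.5 N and y of the grasp point in the frame of large_pad above -0.001 m).
It fails at once if the smaller crimper's lever is worked (0.05 rad) or the smaller crimper is pushed (5 N) (value of joint small_lever_angle above 0.05 rad or contact force between the fingers and small_crimper above 5 N).
It fails at once if the vial, timer, marker or tape roll is moved (20 mm) or lifted (distance of any of vial, timer, marker, tape_roll from where it was at the start of the episode above 0.02 m).
It also fails if it takes over 48 s, if anything falls off the work surface, if the arm or the gripper's body presses on something with over 40 N, if the wrist force passes 120 N, or if a joint passes its speed limit or range.

## Working session

There is one attempt and no reset: what is moved stays moved. The work goes in short steps, Python scripts to look and compute and a tool call to move; the robot and the scene stay as the last step left them, time stands still between calls to the robot, and variables do not carry over. Pictures are saved under pics/ and viewed, and the job is handed in when it is done.

Besides the shell and the picture viewer there is one more tool, called after "Emit:" as a command line: name --argument value ..., lists and objects as JSON in quotes. carry_out: Moves the arm, as the interface text tells. Its arguments: {"type":"object","properties":{"rows":{"type":"string"},"newtons":{"type":"number"}},"required":["rows"]}

```bash
mkdir -p pics; python3 - <<'E'
from rig import r
import cv2,numpy as np
np.set_printoptions(precision=4,suppress=True)
print(r.sense())
for n in("top","side"):
    cv2.imwrite(f"pics/{n}0.png",r.grab_frame(n)); print(n,r.get_calibration(n))
E
```

```text
{'clock': 0.0, 'qpos': array([-1.1534,  0.3537,  1.6341, -0.    ,  1.1552, -0.0024]), 'qvel': array([ 0.0018,  0.0013, -0.0015, -0.0018,  0.001 ,  0.001 ]), 'joint_efforts': array([  0.    , -60.5255, -34.2065,   0.0001,   0.0093,  -0.    ]), 'eef_pos': array([ 254.5606, -570.3337,  252.5633]), 'tcp_rot': array([-3.1402, -0.    ,  0.4198]), 'contact_force': array([0.008 , 0.1169, 0.8193]), 'wrist_torque': array([-0.0496,  0.013 , -0.0506]), 'opening': 0.9996958657757675}
top {'intrinsics': array([[406.492 ,   0.    , 250.0416],
       [  0.    , 406.492 , 196.9902],
       [  0.    ,   0.    ,   1.    ]]), 'position': array([ 500.5115,    4.5777, 1253.7973]), 'rotation': array([ 0.0991, -0.0126, -1.5733])}
side {'intrinsics': array([[353.1315,   0.    , 254.432 ],
       [  0.    , 353.1315, 194.3005],
       [  0.    ,   0.    ,   1.    ]]), 'position': array([655.6602, 912.0618, 529.011 ]), 'rotation': array([1.107 , 0.0248, 3.0935])}
```

View pics/top0.png

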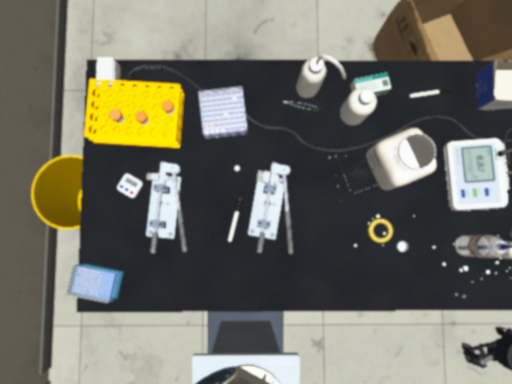

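View pics/side0.png

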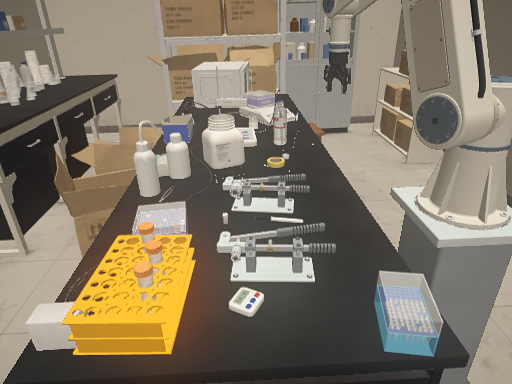

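```bash
python3 - <<'E'
import cv2
im=cv2.imread("pics/top0.png")
c=im[150:262,140:310]; cv2.imwrite("pics/top0z.png",cv2.resize(c,None,fx=4.7,fy=4.7,interpolation=cv2.INTER_CUBIC)[:600,:800])
im=cv2.imread("pics/side0.png")
c=im[165:290,205:345]; cv2.imwrite("pics/side0z.png",cv2.resize(c,None,fx=4.7,fy=4.7,interpolation=cv2.INTER_CUBIC)[:600,:800])
E
```

```text
(no output)
```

View pics/top0z.png

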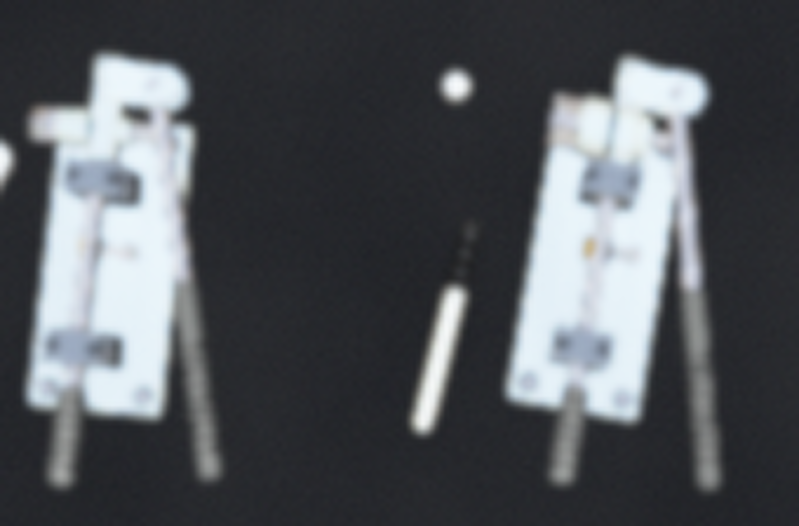

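View pics/side0z.png

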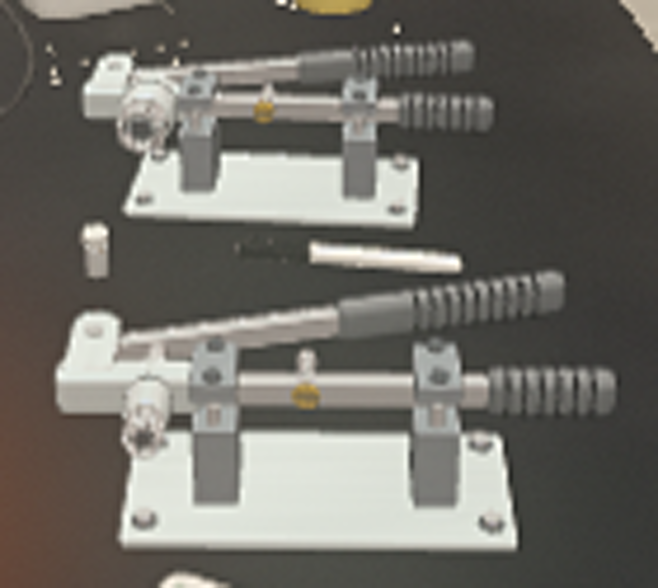

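```bash
cat > h.py <<'E'
import numpy as np
from scipy.spatial.transform import Rotation as R
from scipy.optimize import least_squares
np.set_printoptions(precision=3,suppress=True)
def ray(cal,uv):
    K=cal["intrinsics"]; d=np.array([(uv[0]-K[0,2])/K[0,0],-(uv[1]-K[1,2])/K[1,1],-1.])
    M=cal["rotation"]; M=np.array(M); M=M if M.shape==(3,3) else R.from_euler("xyz",M).as_matrix()
    return np.array(cal["position"]),M@d
def plane(cal,uv,z):
    p,d=ray(cal,uv); return p+d*(z-p[2])/d[2]
def proj(cal,P):
    M=np.array(cal["rotation"]); M=M if M.shape==(3,3) else R.from_euler("xyz",M).as_matrix()
    q=M.T@(np.asarray(P)-cal["position"]); K=cal["intrinsics"]
    return np.array([K[0,0]*q[0]/-q[2]+K[0,2],K[1,1]*-q[1]/-q[2]+K[1,2]])
def tri(obs):
    A=np.zeros((3,3));b=np.zeros(3)
    for c,uv in obs:
        p,d=ray(c,uv);d/=np.linalg.norm(d);N=np.eye(3)-np.outer(d,d);A+=N;b+=N@p
    return np.linalg.solve(A,b)
# crimper pts in own frame
def lever(s,off=0,a=0,z=65):  # s along from pivot; off along own -y ; a angle
    t=0.25-a # lever own -x direction: rotate
    d=np.array([-np.cos(t),-np.sin(t)]); n=np.array([np.sin(t),-np.cos(t)]) # own -y
    p=np.array([115,-24.])+s*d+off*n
    return np.array([p[0],p[1],z])
def toW(pose,p):
    x,y,w=pose;c,s=np.cos(w),np.sin(w);return np.array([x+c*p[0]-s*p[1],y+s*p[0]+c*p[1],p[2]])
E
python3 - <<'E'
from h import *
from rig import r
T=r.get_calibration("top");S=r.get_calibration("side")
t=lambda u,v:(140+u/4.7-.4,150+v/4.7-.4)
s=lambda u,v:(205+u/4.7-.4,165+v/4.7-.4)
obs=[(T,t(709,488),lever(247,0,0,72)),(T,t(690,287),lever(122,0,0,74)),(T,t(562,483),np.array([-137,6,72.])),
(T,t(681,93),np.array([115,-24,86.])),(S,s(472,55),lever(247,0,0,68)),(S,s(492,113),np.array([-137,6,67.])),(S,s(116,63),np.array([115,-24,86.])),
(T,t(508,403),np.array([-95,42.5,5])),(T,t(638,421),np.array([-95,-42.5,5]))]
f=lambda q:np.concatenate([proj(c,toW(q,p))-uv for c,uv,p in obs])
best=least_squares(f,[420,-60,0.],x_scale=[10,10,.1],loss='soft_l1');print(best.x,f(best.x).reshape(-1,2))
q=best.x
print("tri end",tri([obs[0][:2],obs[4][:2]]),toW(q,lever(247)),"piv",tri([obs[3][:2],obs[6][:2]]),toW(q,obs[3][2]))
for a in(0,.2,.26):print(a,toW(q,lever(205,7,a)),"yaw dir",q[2]+.25-a)
E
```

```text
[591.061 -64.775  -0.184] [[-0.379  0.304]
 [ 0.383 -0.128]
 [-0.945 -0.004]
 [-0.523 -0.875]
 [ 0.078 -0.361]
 [-0.176 -0.095]
 [-0.988 -1.95 ]
 [ 0.54   0.423]
 [ 0.225  1.634]]
tri end [ 453.529 -127.418   66.001] [ 453.272 -125.713   65.   ] piv [ 697.767 -111.621   78.323] [ 699.733 -109.402   86.   ]
0 [ 495.642 -129.924   65.   ] yaw dir 0.06608699682677138
0.2 [495.633 -88.969  65.   ] yaw dir -0.13391300317322863
0.26 [497.226 -76.767  65.   ] yaw dir -0.19391300317322863
```

Emit:
carry_out --rows "0 0 0 0 1;0 0 0 0 1;0 0 0 0 1;0 0 0 0 1;0 0.5 -1 0 0;0 0.5 -1 0 0;0 0.5 -1 0 0;0 0.5 -1 0 0;0 0.5 -1 0 0;0 0.5 -1 0 0" --newtons 40

```text
clock: 1.35
eef_pos: [369.1, -403.8, 253.0]
tcp_rot: [-3.141, 0.0, -0.139]
contact_force: [-0.0, 0.4, -0.7]
opening: -0.002
```

Emit:
carry_out --rows "0 0.4 -0.98 0 0;0 0.4 -0.98 0 0;0 0.4 -0.98 0 0;0 0.4 -0.98 0 0;0 0.4 -0.98 0 0;0 0.4 -0.98 0 0;0 0.4 -0.98 0 0;0 0.4 -0.98 0 0;0 0 0 0 0"

```text
clock: 2.48
eef_pos: [496.9, -183.8, 253.0]
tcp_rot: [-3.141, 0.0, -0.136]
contact_force: [0.0, -0.9, -0.0]
opening: -0.001
```

```bash
python3 - <<'E'
from h import *
from rig import r
import cv2
C=r.get_calibration("wrist");print(r.sense()["eef_pos"],C)
im=r.grab_frame("wrist");cv2.imwrite("pics/w1.png",im)
q=[591.061,-64.775,-.184]
for p in (lever(247,7,0,65),lever(205,7,0,65),lever(122,7,0,65)):print(proj(C,toW(q,p)))
E
```

```text
[ 496.913 -183.771  253.011] {'intrinsics': array([[322.457,   0.   , 252.69 ],
       [  0.   , 322.457, 188.837],
       [  0.   ,   0.   ,   1.   ]]), 'position': array([ 572.515, -194.138,  373.949]), 'rotation': array([-0.304, -0.   , -1.707])}
[209.194 215.72 ]
[199.011 177.223]
[176.393  91.712]
```

View pics/w1.png

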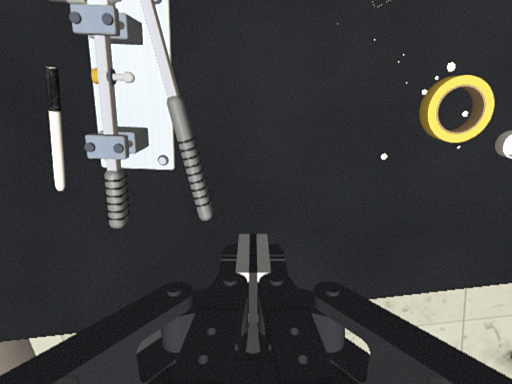

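Emit:
carry_out --rows "0 0 0 1 0;0 0 0 1 0;0 0 0 1 0;0 0 0 1 0;0 0 0 1 0;0 0 0 1 0;0 0 0 0 0;0 0 0 0 0"

```text
clock: 3.52
eef_pos: [496.5, -185.9, 74.1]
tcp_rot: [3.141, -0.001, -0.139]
contact_force: [0.2, -0.3, -0.5]
opening: -0.001
```

```bash
python3 - <<'E'
from h import *
from rig import r
import cv2
for n in("side","top","wrist"):
    im=r.grab_frame(n)
    if n=="side":im=cv2.resize(im[120:260,200:390],None,fx=4.2,fy=4.2,interpolation=cv2.INTER_CUBIC)
    cv2.imwrite(f"pics/{n}2.png",im)
E
```

```text
(no output)
```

View pics/side2.png

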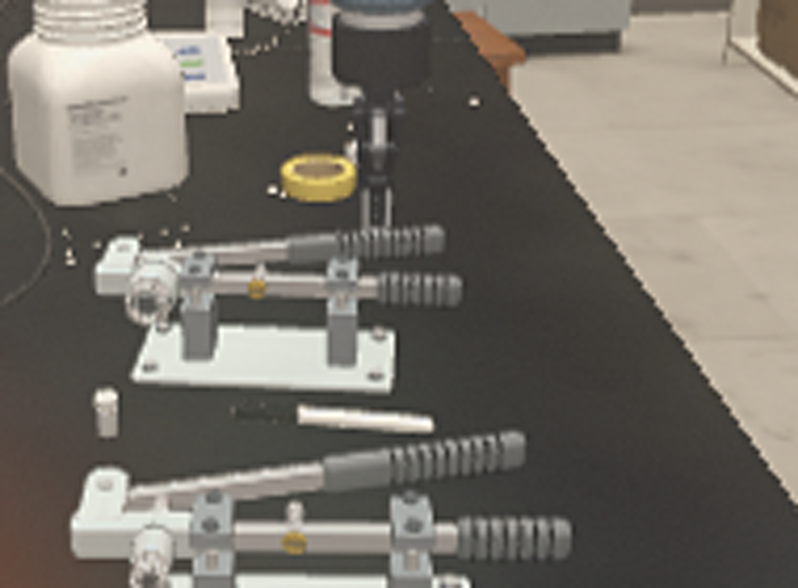

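View pics/wrist2.png

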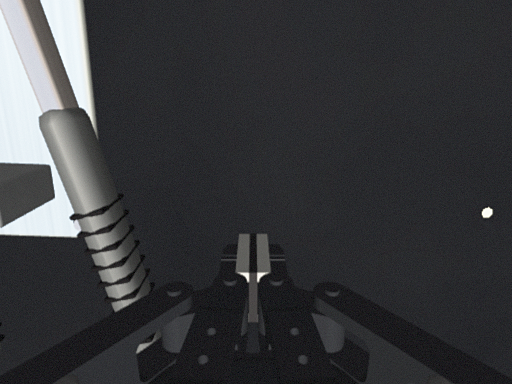

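Emit:
carry_out --rows "0 0 -0.5 0 0;0 0 -0.5 0 0;0 0 -0.2 0 0;0 0 -0.2 0 0;0 0 -0.2 0 0;0 0 -0.2 0 0;0 0 0 0 0"

```text
clock: 4.55
eef_pos: [503.5, -131.5, 73.1]
tcp_rot: [3.142, 0.001, -0.138]
contact_force: [-3.4, -4.3, -0.8]
opening: -0.003
```

Emit:
carry_out --rows "0 0 -0.2 0 0;0 0 -0.2 0 0;0 0 -0.2 0 0;0 0 -0.1 0 0;0 0 0 0 0"

```text
clock: 5.18
eef_pos: [505.8, -111.1, 73.0]
tcp_rot: [3.141, 0.002, -0.138]
contact_force: [-4.2, -5.9, 0.6]
opening: 0.003
```

Emit:
carry_out --rows "0 0 -0.1 0 0;0 0 0 0 0"

```text
clock: 5.42
eef_pos: [506.1, -108.2, 73.0]
tcp_rot: [3.141, 0.002, -0.139]
contact_force: [-5.3, -6.6, 0.8]
opening: 0.001
```

Emit:
carry_out --rows "0 0 -0.07 0 0;0 0 0 0 0"

```text
clock: 5.68
eef_pos: [506.3, -106.3, 73.0]
tcp_rot: [3.141, 0.002, -0.139]
contact_force: [-5.7, -5.9, 1.8]
opening: -0.002
```

Emit:
carry_out --rows "0 0 -0.07 0 0;0 0 0 0 0"

```text
clock: 5.92
eef_pos: [506.5, -104.2, 73.0]
tcp_rot: [3.141, 0.002, -0.139]
contact_force: [-6.4, -5.6, 1.1]
opening: -0.004
```

Emit:
carry_out --rows "0 -0.05 -0.05 0 0;0 0 -0.05 0 0;0 0 0 0 0"

```text
clock: 6.3
eef_pos: [506.7, -101.3, 73.2]
tcp_rot: [3.141, -0.0, -0.139]
contact_force: [-1.6, -7.4, -2.8]
opening: 0.001
```

```bash
python3 - <<'E'
from h import *
from rig import r
import cv2
for n in("top","wrist","side"):
    im=r.grab_frame(n)
    if n=="top":im=im[150:262,200:330]
    if n=="side":im=im[130:230,200:340]
    if n!="wrist": im=cv2.resize(im,None,fx=4.7,fy=4.7,interpolation=cv2.INTER_CUBIC)
    cv2.imwrite(f"pics/{n}3.png",im)
E
```

```text
(no output)
```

View pics/wrist3.png

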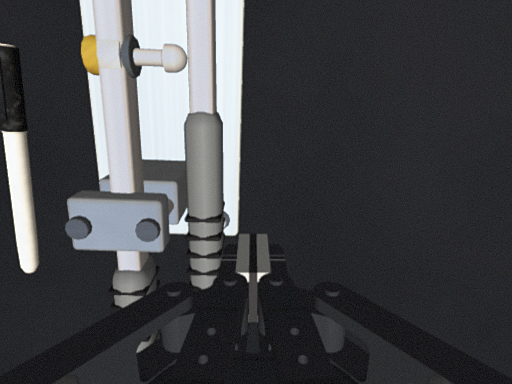

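View pics/side3.png

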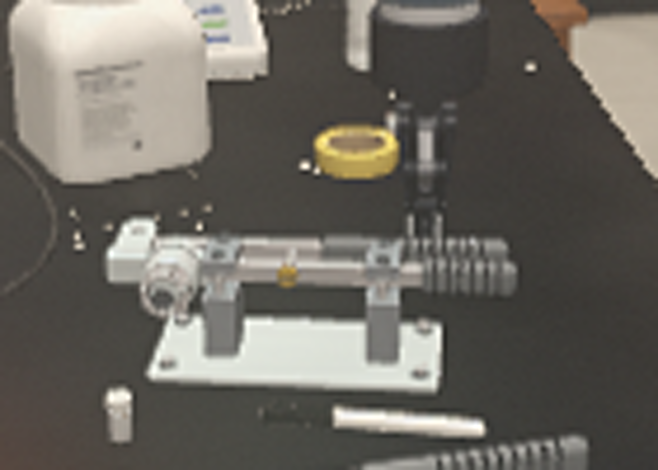

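The wrist picture shows the stop dome tip at about (187,58) and the lever's inner edge at about (190,58). That leaves a 2–3 mm gap. The fingers are on the outer face.

Emit:
carry_out --rows "0 -0.02 -0.05 0 0;0 0 0 0 0"

```text
clock: 6.7
eef_pos: [506.8, -99.9, 73.2]
tcp_rot: [3.141, -0.001, -0.139]
contact_force: [-0.0, -7.3, -3.5]
opening: -0.002
```

Emit:
carry_out --rows "0 -0.02 -0.05 0 0;0 0 0 0 0"

```text
clock: 6.95
eef_pos: [506.9, -98.6, 73.3]
tcp_rot: [3.14, -0.002, -0.139]
contact_force: [1.8, -10.0, -4.1]
opening: -0.002
```

Emit:
carry_out --rows "0 -0.02 -0.05 0 0;0 0 0 0 0"

```text
clock: 7.2
eef_pos: [507.0, -97.7, 73.4]
tcp_rot: [3.14, -0.004, -0.138]
contact_force: [1.5, -15.8, -7.4]
opening: -0.002
```

Emit:
carry_out --rows "0 0 0 0 0;0 0 0 0 0;0 0 0 0 0"

```text
clock: 7.58
eef_pos: [507.0, -97.8, 73.4]
tcp_rot: [3.14, -0.003, -0.139]
contact_force: [1.9, -14.2, -6.6]
opening: -0.002
```

```bash
python3 - <<'E'
from rig import r
import cv2
cv2.imwrite("pics/w4.png",r.grab_frame("wrist")); print(r.sense()["contact_force"],r.sense()["eef_pos"])
E
```

```text
[  2.93209645 -14.50943683  -6.20788537] [507.04042903 -97.80527276  73.41440072]
```

View pics/w4.png

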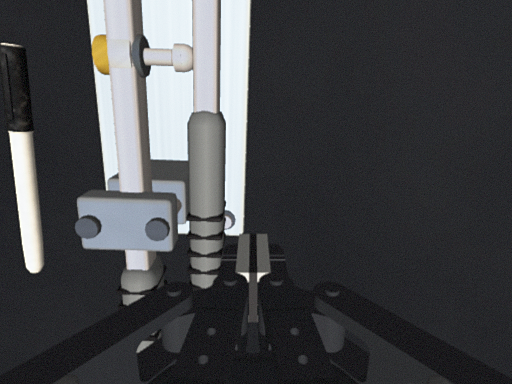

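The dome now touches the lever at about (195,58), and the force rise agrees. Next I'll back off completely.

Emit:
carry_out --rows "0 0 0.3 0 0;0 0 0.5 0 0;0 0 0.7 0 0;0 0 0.7 0 0;0 0 0.5 0 0;0 0 0.3 0 0;0 0 0 0 0;0 0 0 0 0;0 0 0 0 0;0 0 0 0 0"

```text
clock: 8.88
eef_pos: [493.1, -184.7, 73.3]
tcp_rot: [-3.142, 0.0, -0.138]
contact_force: [-0.0, -0.1, -0.2]
opening: -0.001
```

```bash
python3 - <<'E'
from rig import r
import cv2
cv2.imwrite("pics/w5.png",r.grab_frame("wrist")); print(r.sense()["contact_force"],r.sense()["eef_pos"])
im=r.grab_frame("top")[150:262,140:310]
cv2.imwrite("pics/top5.png",cv2.resize(im,None,fx=4.7,fy=4.7,interpolation=cv2.INTER_CUBIC))
E
```

```text
[-0.10795253 -0.85430938 -0.46626518] [ 493.12994176 -184.80434262   73.30500852]
```

View pics/w5.png

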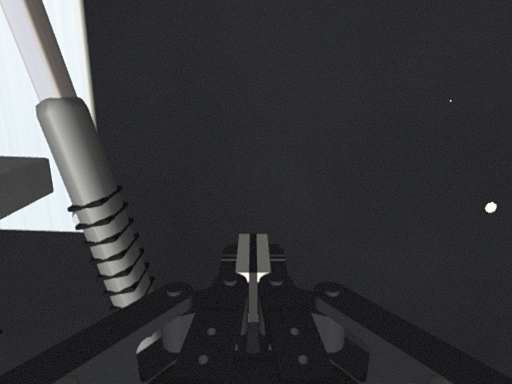

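View pics/top5.png

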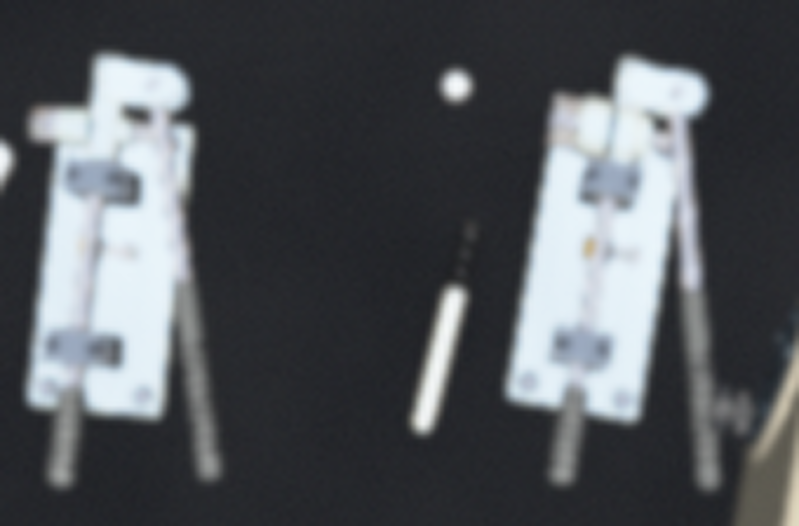

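The lever is fully out again: its tip is at (709,485), as at the start, and the loose items haven't moved. Now the second push.

Emit:
carry_out --rows "0 0 -0.5 0 0;0 0 -0.5 0 0;0 0 -0.3 0 0;0 0 -0.2 0 0;0 -0.02 -0.2 0 0;0 -0.02 -0.2 0 0;0 -0.02 -0.2 0 0;0 -0.02 -0.2 0 0;0 -0.02 -0.2 0 0;0 -0.02 -0.2 0 0;0 0 -0.1 0 0;0 0 0 0 0"

```text
clock: 10.48
eef_pos: [500.8, -101.6, 73.2]
tcp_rot: [3.141, 0.001, -0.138]
contact_force: [-2.3, -6.9, -0.1]
opening: 0.001
```

Emit:
carry_out --rows "0 -0.02 -0.07 0 0;0 0 0 0 0"

```text
clock: 10.72
eef_pos: [500.9, -99.7, 73.2]
tcp_rot: [3.141, -0.001, -0.139]
contact_force: [-1.8, -7.8, -1.8]
opening: -0.003
```

Emit:
carry_out --rows "0 -0.02 -0.05 0 0;0 0 0 0 0"

```text
clock: 10.98
eef_pos: [501.1, -98.2, 73.3]
tcp_rot: [3.141, -0.002, -0.139]
contact_force: [0.9, -8.0, -3.6]
opening: 0.0
```

Emit:
carry_out --rows "0 0 -0.05 0 0;0 0 0 0 0"

```text
clock: 11.22
eef_pos: [501.2, -97.2, 73.3]
tcp_rot: [3.14, -0.002, -0.139]
contact_force: [-0.4, -11.3, -3.8]
opening: -0.001
```

Emit:
carry_out --rows "0 0 -0.05 0 0;0 0 0 0 0;0 0 0 0 0;0 0 0 0 0;0 0 0 0 0"

```text
clock: 11.85
eef_pos: [501.3, -96.4, 73.3]
tcp_rot: [3.139, -0.002, -0.138]
contact_force: [-0.5, -17.0, -3.5]
opening: -0.001
```

```bash
python3 - <<'E'
from rig import r
import cv2
cv2.imwrite("pics/w6.png",r.grab_frame("wrist")); print(r.sense()["contact_force"],r.sense()["eef_pos"])
im=r.grab_frame("top")[150:262,140:310]
cv2.imwrite("pics/top6.png",cv2.resize(im,None,fx=4.7,fy=4.7,interpolation=cv2.INTER_CUBIC))
print(r.sense()["contact_force"])
E
```

```text
[ -1.17196981 -16.52474259  -3.29403073] [501.33824691 -96.44746005  73.31800747]
[ -1.15336264 -17.01290611  -2.75308286]
```

View pics/w6.png

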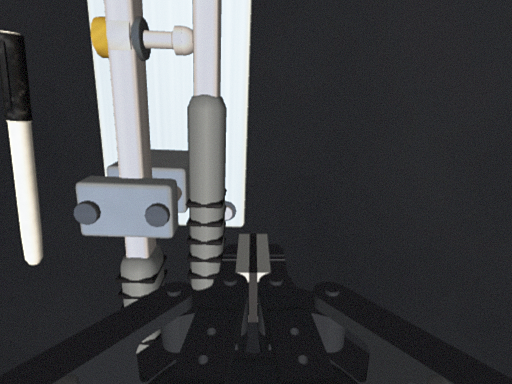

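View pics/top6.png

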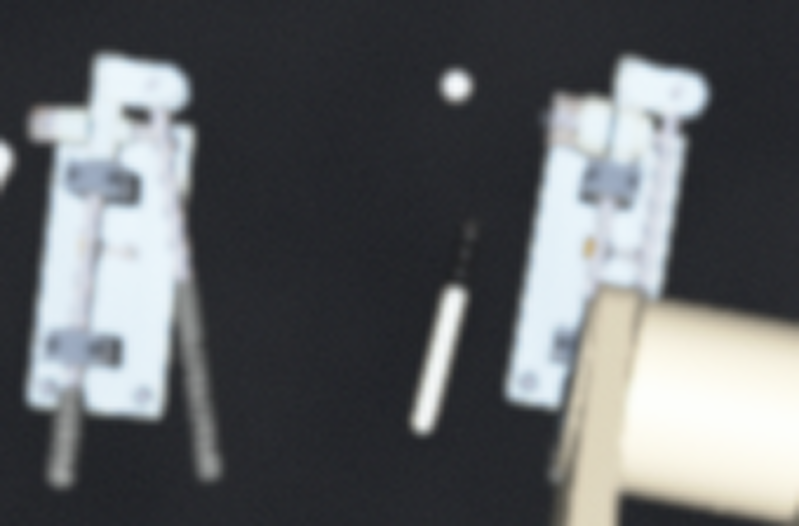

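The dome touches the lever at about (194,40), with a clear gap to the bar. The push is steady at 17 N, and the small crimper and loose items are unmoved. I'm handing it in.

```bash
python3 -c "
from rig import r
print(r.sign_off())"
```

```text
the job is handed in; nothing more can be done
None
```

I checked the right-hand crimper, which has the larger head and the vial and marker beside it. With shut fingers against the outside of the lever, I pushed it in to the stop screw. I then backed off about 90 mm, and it sprung fully out on its own. Then I pushed it in again and handed the job in at about 12 s with the lever held against the stop.

**First push:** the sideways force rose sharply from about 7 N to about 15 N, and I held it there for about half a second. The wrist picture showed the stop's dome touching the lever.

**Release:** the force dropped to about zero. In the top view the lever's tip was back at its starting pixel.

**Second push (final hold):** the push was steady at about 17 N. The dome was touching the lever, with a visible gap to the bar.

**Surroundings:** in the final top view the small crimper, the vial and the marker were where they started. The timer was only partly in that view, and the tape roll was outside it, but the arm never went near either of them.

**Not confirmed:**
- I didn't measure the lever angle or the force on the screw directly. I judged the stop from the force rise and the pictures.
- On the first push there was a sideways drag of up to about 6 N along the lever. A small shift of the arm relieved it.
- The two-view height at the pivot came out about 8 mm below the stated 86 mm, probably from blurred pixels. The height at the lever's end agreed to within about 1 mm.

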